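Sweep the loose magnetic hooks into their holder

TASK

Sweep the two loose round magnetic hooks across the shelf and in through the open front of the low three-sided steel holder, so that both end up wholly inside it, sitting flat on the shelf. Push them gently along with the tips of the closed fingers: do not grip, lift or tip them. Leave the salt cellar, the jigger and the switch plate where they are.

Things in the scene. Friction and masses are not known exactly. Their poses are not given: they have to be found in the camera images.
- hook_1: one of two identical loose round black magnetic hooks, magnet-side down: a disc 36 mm across and 10 mm thick with a thin wire hook standing at its middle to 35 mm, all within the disc's outline. 35 to 70 g; the magnet is capped, so it does not cling: it slides under a push of less than 1 N and stops when the push stops. Origin: centre of its underside, z up.
- hook_2: one of two identical loose round black magnetic hooks, magnet-side down: a disc 36 mm across and 10 mm thick with a thin wire hook standing at its middle to 35 mm, all within the disc's outline. 35 to 70 g; the magnet is capped, so it does not cling: it slides under a push of less than 1 N and stops when the push stops. Origin: centre of its underside, z up.
- holder: low three-sided holder of bent steel sheet fixed on the shelf, no floor, so things slide straight in. Walls 4 mm thick, 22 mm high; inside 110 mm wide (its y) and 100 mm deep (its x). Origin: centre of the inside, on the shelf surface; x points inward, from the open front at x = -50 mm to the back wall at +50 mm. A hook is wholly inside with its centre 18 mm or more past the open front.
- shelf: fixed white powder-coated steel shelf, 340 mm deep (its x, away from the robot) by 700 mm wide (its y), flat top 60 mm above the work surface, 30 mm upstand along the far edge, front and ends open. Origin at the centre of its footprint, on the work surface (60 mm under its top).
- salt_cellar: bystander: loose round glass salt cellar with a closed wooden lid, 72 mm across, 60 mm high, upright. Origin at the centre of its underside.
- switch_plate: bystander: loose blue plastic toggle switch plate lying face up, 115 mm (its x) by 72 mm (its y) by 8 mm, its toggle standing to 26 mm at the middle. Origin at the centre of its underside.
- jigger: bystander: loose stainless jigger (double-ended measure, hourglass-shaped), 42 mm across, 62 mm high, upright at the left end (+y) of the shelf. Origin at the centre of its underside.
Things that resemble listed ones, but are neither listed nor needed, are in the scene too. Leave any orange look-alike of the hook_1 alone.

How it is judged:
By the outcome, as a careful person would: the job done as asked, in the order asked, and still so for the second after the job is handed in, with the robot touching nothing.
It also fails if it takes over 72 s, if anything falls off the work surface, if the arm or the gripper's body presses on something with over 40 N, if the wrist force passes 120 N, or if a joint passes its speed limit or range.

ROBOT

A 6-joint arm with a two-finger parallel gripper is mounted at the origin on the work surface. World frame = base frame: x ahead of the robot, y to its left, z up, the work surface at z = 0. Lengths are in mm, angles in rad, forces in N, time in s.
With the tool pointing down it reaches from about 350 to 975 mm from the base axis. Payload 17.4 kg.
Tool frame: the origin (TCP) lies between the finger pads; the fingertips stand 25 mm ahead of it and the grasp point (between the pads) lies 6 mm ahead of it; y points along the fingers, x is the direction in which the jaws open and shut, and the axes are right-handed (so a half turn about y gives the same grasp; the last joint's range is limited). The gripper opens to 85 mm and grips with 20 to 120 N. Pads are 22 mm wide; open, the fingers measure 114 mm over their backs; the gripper's body (76 mm by 85 mm) begins 54 mm behind the grasp point. The pads swing forward as they close: fully open they stand 13 mm farther back than shut.
Start: joints at [1.148, 0.116, 1.442, -0, 1.584, -0.038], TCP at [253.386, 625.642, 223.703] pointing down, gripper open.
Joint ranges: [-2.83, 2.83], [-0.83, 2.19], [0.07, 2.5], [-1.14, 4.28], [0.01, 3], [-2.97, 2.97]. Speed limits (rad/s): [1.89, 1.89, 2.22, 3.14, 3.14, 3.14].

INTERFACE

Orientations are given as a rotation vector (axis times angle).
In Python, from plant import env gives the robot as it stands. The module is installed in compiled form; this text tells all that it offers.
- The arm moves only by the shell command python3 -m pendant 'ROWS' [FORCE]. ROWS is JSON, a list that holds one entry, the list of rows, each a list of 7 numbers: the shift along the world's x, y, z each as a share of 6 cm, from -1 to 1, then the turn, a rotation vector about the world's x, y, z each as a share of 8 degrees, from -1 to 1, then the opening, from -1 (shut) to 1 (fully open). A call has 1 to 8 rows; each row shifts and turns the commanded pose from where the row before left it; what a row does not reach is not made up. A row lasts 1/8 s, in which the tool goes at most 62.5 mm and 10.7 degrees, less where a joint would pass 70% of its speed; a pose out of reach is approached as far as the arm can. A call with a number of a shift or a turn outside -1 to 1 is refused whole. A call with a gripper value outside its range is refused whole. The fingers move at their own pace and stop on an object; FORCE is the grip in N (left out, the last holds). Time passes only in rows, so rows that do not move let the fingers close. It gives the time, the measured TCP pose, the force and the opening at its end, in the units of the state.
- env.read_state(): the state, without advancing time (a new reading comes with each control period).
- env.capture(name): name is "scene" or "side" or "wrist"; returns a dict with "pixels" (420x560x3 uint8, red, green, blue), "fov_y" (degrees; the focal length in pixels is half the picture's height over the tangent of half this angle, whatever the lens; pixels are square), "cx", "cy" (the principal point, pixels), "R" (3x3) and "t" (3): a world point X has camera coordinates R X + t. Camera axes: x right, y down, z forward; pixel columns grow to the right and rows downward; lengths in mm; the calibration is good to about 2 mm. A picture is of the moment at which its call begins. There is no depth.
- env.job_done(): hands the job in, once; it reports no verdict.
Trained networks look in a picture, given as the dict that the camera call returned (one of the last four; its "shot" number tells which), for a name from the list of things; names that differ only in an ending like _2 or _b are one class to them, and where a whole thing is asked for, a point or a joint stands for the part that bears it (a point fixed in the world has none). Each returns a list of dicts, best first, with "conf" (0 to 1); they miss things now and then, are a little off and sometimes report something else, mostly with a low value. They report only what shows in the picture. A call takes as long as a camera call. They do not tell look-alikes from the thing itself.
- env.spot_in(name, picture): "xyz" ([x, y, z] in mm, in world coordinates, good to about 4 mm: the middle of the surface that is visible of it).
- env.outline_of(name, picture): "region" (420x560 bool, what is visible of it).
The state is a dict: "clock": time; "qpos": joint angles; "dq": joint speeds; "joint_torque": joint torques, N m; "eef_pos": TCP position; "orientation": TCP orientation; "force": force on the tool from outside, world axes, zero at the start; "ft_torque": the same for the moment, N m; "grip_width": opening from 0.0 (shut) to 1.0 (fully open).
Only numpy, scipy, OpenCV 4.12 (cv2) and the standard library are available. Lean on these libraries where they do the work, as an engineer would, in place of code of your own. Each camera call takes 0.05 s, during which the arm holds its last target. There are 200 camera calls.

## Working session

There is one attempt and no reset: what is moved stays moved. The work goes in short steps, Python scripts to look and compute and a shell command to move; the robot and the scene stay as the last step left them, time stands still between calls to the robot, and variables do not carry over. Pictures are saved under pics/ and viewed, about 8 in all and at most 12, crops included, and the job is handed in when it is done.

```bash
mkdir -p pics; cat > h.py <<'E'
import numpy as np, cv2
from plant import env
def f(p): return p["pixels"].shape[0]/2/np.tan(np.radians(p["fov_y"])/2)
def toplane(p,u,v,z):
    R=np.array(p["R"]);t=np.array(p["t"]);C=-R.T@t
    d=R.T@np.array([(u-p["cx"])/f(p),(v-p["cy"])/f(p),1]); return C+d*(z-C[2])/d[2]
def proj(p,X):
    c=np.array(p["R"])@np.array(X,float)+np.array(p["t"]); return np.array([p["cx"]+f(p)*c[0]/c[2],p["cy"]+f(p)*c[1]/c[2]])
def save(p,n): cv2.imwrite("pics/"+n,cv2.cvtColor(p["pixels"],cv2.COLOR_RGB2BGR))
E
python3 - <<'E'
from h import *
for c in ["scene","side"]:
    p=env.capture(c); save(p,c+"0.png"); print(c,"C",-np.array(p["R"]).T@p["t"])
    for n in ["hook_1","holder","salt_cellar","switch_plate","jigger","shelf"]:
        for d in env.spot_in(n,p)[:4]: print(n,round(d["conf"],2),np.round(d["xyz"]),np.round(proj(p,d["xyz"])))
s=env.read_state();print(s["clock"],s["orientation"],s["grip_width"],s["force"])
E
```

```text
scene C [ 889.18444586 -378.1793162   871.46667404]
hook_1 0.73 [ 342. -165.    9.] [168. 247.]
hook_1 0.69 [ 512. -118.   69.] [226. 264.]
hook_1 0.66 [508.  50.  70.] [275. 219.]
hook_1 0.65 [ 323. -234.   11.] [141. 259.]
holder 0.65 [660. 144.  75.] [348. 231.]
salt_cellar 0.76 [695. -31. 120.] [314. 279.]
switch_plate 0.6 [ 694. -164.   66.] [270. 333.]
switch_plate 0.29 [556. 272. 102.] [347. 172.]
jigger 0.76 [554. 269. 102.] [346. 173.]
shelf 0.89 [ 595. -113.   60.] [253. 287.]
shelf 0.42 [555. 271. 103.] [347. 172.]
side C [ 415.66082832 -588.90718672  753.43690022]
hook_1 0.8 [502.  49.  67.] [282. 219.]
hook_1 0.72 [ 507. -122.   67.] [300. 290.]
hook_1 0.72 [ 319. -237.    9.] [198. 388.]
hook_1 0.64 [548. 268. 103.] [286. 134.]
holder 0.87 [658. 136.  74.] [348. 177.]
holder 0.23 [547. 267. 103.] [285. 135.]
salt_cellar 0.67 [676. -39. 118.] [385. 222.]
salt_cellar 0.34 [544. 268. 104.] [284. 134.]
salt_cellar 0.22 [ 585. -154.   56.] [349. 303.]
switch_plate 0.94 [ 691. -162.   68.] [412. 293.]
jigger 0.84 [548. 266. 102.] [286. 135.]
shelf 0.87 [ 586. -151.   60.] [349. 300.]
0.7 [-1.36701236 -0.92122947  0.92124331] 0.9977364361951573 [ 0.30310468 -0.3151721  -0.55248537]
```

View pics/scene0.png

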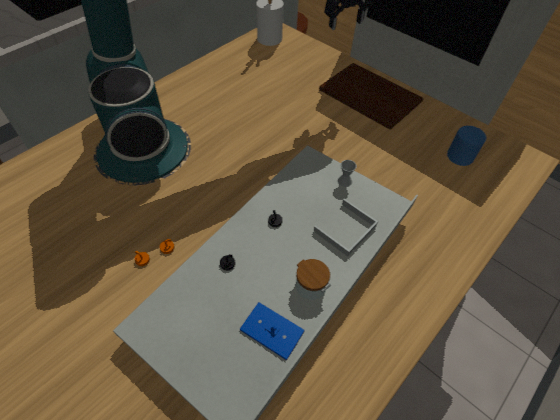

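View pics/side0.png

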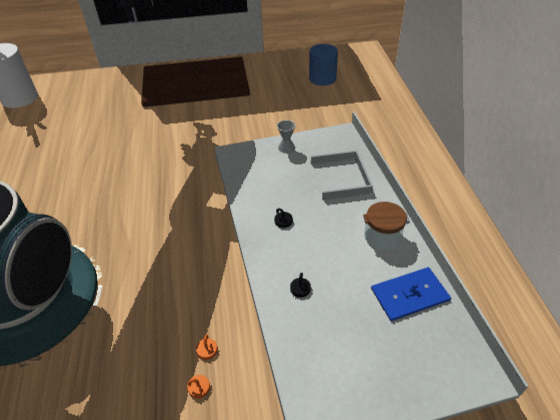

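```bash
python3 - <<'E'
from h import *
from scipy.spatial.transform import Rotation as Ro
s=env.read_state();print(np.round(Ro.from_rotvec(s["orientation"]).as_matrix(),3),s["eef_pos"])
a=env.capture("scene");b=env.capture("side")
out=[]
for n,p in(("sc",a),("si",b)):
    for d in env.outline_of("hook_1",p)[:5]:
        v,u=np.nonzero(d["region"]); print(n,"hook",round(d["conf"],2),len(u),np.mean(u).round(1),np.mean(v).round(1),u.min(),u.max(),v.min(),v.max(),p["pixels"][v,u].mean(0).round())
    c,(u,v)=p,((348,231) if n=="sc" else (348,177))
    R=cv2.cvtColor(p["pixels"],cv2.COLOR_RGB2BGR)
    d=env.outline_of("holder",p)[0]
    cs,_=cv2.findContours(d["region"].astype(np.uint8),0,1)
    c=max(cs,key=cv2.contourArea); print("holder poly",cv2.approxPolyDP(c,3,True)[:,0].tolist())
    x0,y0=(200,140) if n=="sc" else (230,120)
    out.append(cv2.resize(R[y0:y0+170,x0:x0+190],None,fx=2.1,fy=2.1,interpolation=2+0))
cv2.imwrite("pics/crop.png",np.hstack(out))
E
```

```text
[[ 0.375 -0.    -0.927]
 [ 0.927  0.     0.375]
 [ 0.    -1.     0.   ]] [253.3787472  625.64596899 223.71018167]
sc hook 0.7 173 275.0 219.7 268 282 211 226 [35. 35. 35.]
sc hook 0.68 174 142.0 258.3 135 149 252 265 [126.  60.   2.]
sc hook 0.47 183 227.0 262.3 220 234 255 270 [21. 21. 21.]
sc hook 0.45 207 167.3 246.2 160 175 238 254 [119.  62.   9.]
holder poly [[344, 200], [344, 206], [372, 225], [348, 249], [317, 226], [314, 231], [348, 255], [376, 223]]
si hook 0.82 339 206.2 348.7 196 216 337 358 [178.  95.  46.]
si hook 0.81 284 282.5 218.8 274 292 208 228 [29. 30. 31.]
si hook 0.79 438 198.3 386.9 187 209 375 398 [173.  93.  46.]
si hook 0.67 350 299.8 287.1 290 310 273 297 [26. 26. 27.]
holder poly [[357, 151], [311, 157], [312, 164], [354, 160], [365, 183], [325, 191], [323, 200], [371, 192]]
```

View pics/crop.png

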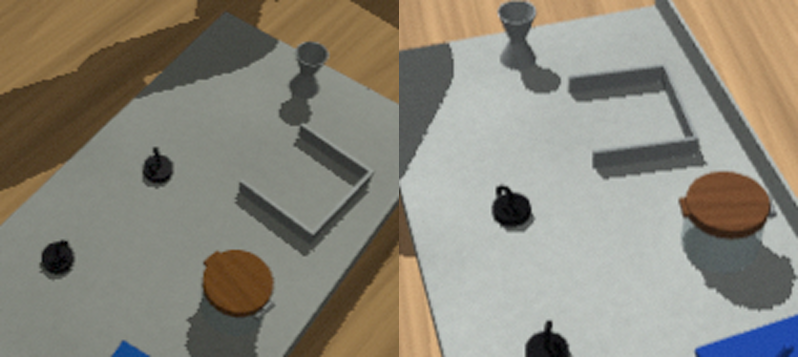

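```bash
cat > fit.py <<'E'
from h import *
from scipy.optimize import least_squares
def fithook(obs):  # obs: list of (p,ucentre,vmax)
    th=np.linspace(0,2*np.pi,60)
    def r(q):
        o=[]
        for p,uc,vm in obs:
            P=np.array([proj(p,[q[0]+18*np.cos(t),q[1]+18*np.sin(t),z]) for t in th for z in(60,70)])
            o+=[(P[:,0].min()+P[:,0].max())/2-uc,P[:,1].max()-vm]
        return o
    s=least_squares(r,[510,0],x_scale=100,diff_step=1e-4); return s.x,s.fun
def hooks():
    """black hooks in both views, paired by spot"""
    S={}
    for n in("scene","side"):
        p=env.capture(n)
        for d in env.outline_of("hook_1",p):
            v,u=np.nonzero(d["region"]); 
            if d["conf"]<.25 or p["pixels"][v,u].mean(0)[0]>80: continue
            lo=v>v.max()-7
            uc=(u[lo].min()+u[lo].max()+1)/2
            x,_=fithook([(p,uc,v.max()+1)])
            print(n,round(d["conf"],2),len(u),x.round(1),(round(uc),v.max()))
E
python3 - <<'E'
from fit import *
hooks()
a=env.capture("scene");b=env.capture("side")
L=[(-50,59),(54,59),(54,-59),(-50,-59)]
oa=[(343.8,199.5),(377,222),(349,251.5),(314.3,226.7)]; ob=[(311,158),(355.5,151.5),(372,186),(322.5,193)]
def r(q,vs):
    o=[];c,s=np.cos(q[2]),np.sin(q[2])
    for p,ob in vs:
        for (x,y),w in zip(L,ob): o+=list(proj(p,[q[0]+c*x-s*y,q[1]+s*x+c*y,82])-w)
    return o
for vs in([(a,oa)],[(b,ob)],[(a,oa),(b,ob)]):
    s=least_squares(r,[660,140,0],args=(vs,)); print(s.x.round(3),np.round(s.fun,1))
q=s.x;c_,s_=np.cos(q[2]),np.sin(q[2])
for l in [(-50,55),(-50,-55),(50,0)]: print(l,q[0]+c_*l[0]-s_*l[1],q[1]+s_*l[0]+c_*l[1])
E
```

```text
scene 0.72 151 [508.2  52.9] (276, np.int64(226))
scene 0.65 188 [ 510.7 -112.8] (228, np.int64(270))
side 0.79 338 [ 508.5 -114.8] (300, np.int64(297))
side 0.78 238 [506.6  46.5] (284, np.int64(228))
[6.45270e+02 1.51486e+02 6.00000e-03] [-0.3 -0.8  0.9 -0.2 -0.1  0.8 -0.4 -0.1]
[6.41094e+02 1.48094e+02 1.50000e-02] [-1.2 -1.1  0.7 -0.9  0.5  0.7 -0.   0.9]
[6.43176e+02 1.50417e+02 1.10000e-02] [-1.4 -1.  -0.1 -0.6 -1.   0.5 -1.3 -0.1 -0.4 -2.   1.5 -1.6  1.1 -0.1
  0.6 -0.1]
(-50, 55) 592.5870418933545 204.8748241192049
(-50, -55) 593.7717344148974 94.88120383316557
(50, 0) 693.1735884141617 150.95500717758796
```

Candidates in scene view: black hooks at (275,219) and (228,263) on the shelf; orange look-alikes at (168,247) and (141,259) on the table (also the dark jigger at (346,173), which the network sometimes calls a hook). By description I take the two black ones, and the close crop confirms them: black discs with an upright wire hook. Holder opens toward the robot (−x).

I'll shut the fingers and travel at height to a point behind hook A (508,50).

```bash
python3 -m pendant '[[[0.3,-0.745,0,0,0,0.35,-1],[0.3,-0.745,0,0,0,0.4,-1],[0.3,-0.745,0,0,0,0.4,-1],[0.3,-0.745,0,0,0,0.4,-1],[0.3,-0.745,0,0,0,0.4,-1],[0.3,-0.745,0,0,0,0.4,-1],[0.3,-0.745,0,0,0,0.4,-1],[0.3,-0.745,0,0,0,0,-1]]]' 20
python3 -m pendant '[[[0.3,-0.745,0,0,0,0,-1],[0.3,-0.745,0,0,0,0,-1],[0.3,-0.745,0,0,0,0,-1],[0.3,-0.745,0,0,0,0,-1],[0.3,-0.745,0,0,0,0,-1],[0.3,-0.745,0,0,0,0,-1],[0,0,-0.7,0,0,0,-1],[0,0,-0.4,0,0,0,-1]]]'
python3 -c "
from h import *
from scipy.spatial.transform import Rotation as Ro
s=env.read_state();print(s['clock'],s['eef_pos'],s['grip_width'],Ro.from_rotvec(s['orientation']).as_matrix().round(3))
p=env.capture('side');a=env.capture('scene')
b=lambda p,x,y:cv2.cvtColor(cv2.resize(p['pixels'][y:y+190,x:x+190],None,fx=2.1,fy=2.1),4)
cv2.imwrite('pics/c1.png',np.hstack([b(a,190,110),b(p,200,120)]))"
```

```text
clock: 2.3
eef_pos: [397.7, 266.6, 223.9]
orientation: [-1.209, -1.21, 1.209]
force: [0.5, 0.6, -0.3]
grip_width: -0.004
clock: 3.3
eef_pos: [505.0, -0.9, 155.9]
orientation: [-1.209, -1.207, 1.208]
force: [-0.4, 0.2, -0.3]
grip_width: -0.003
3.3 [505.00611324  -0.86104175 155.87690674] -0.003073822255377391 [[ 0.002 -0.001 -1.   ]
 [ 1.     0.     0.002]
 [ 0.    -1.     0.001]]
```

View pics/c1.png

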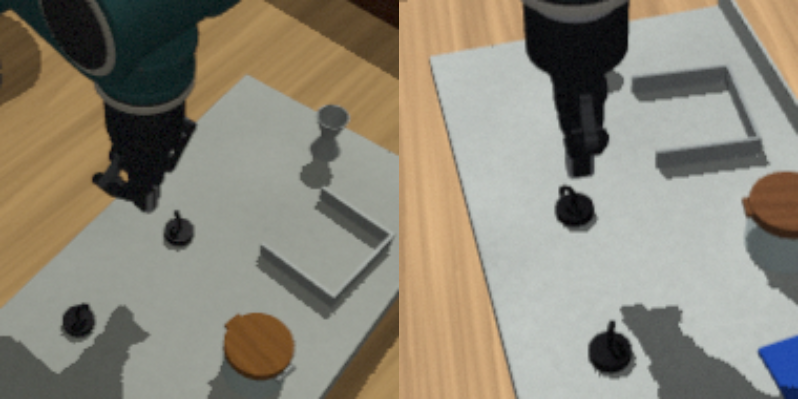

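Clear view: shut fingertip stands just short of hook A; the knuckles bulge along the jaw axis, so I turn the jaws along x for the +y pushes (flat, narrow side towards the hook).

```bash
python3 -m pendant '[[[0.04,-0.05,0,0,0,-0.9375,-1],[0,0,0,0,0,-0.9375,-1],[0,0,0,0,0,-0.9375,-1],[0,0,0,0,0,-0.9375,-1],[0,0,0,0,0,-0.9375,-1],[0,0,0,0,0,-0.9375,-1],[0,0,0,0,0,-0.9375,-1],[0,0,0,0,0,-0.9375,-1]]]'
python3 -m pendant '[[[0,0,0,0,0,-0.9375,-1],[0,0,0,0,0,-0.9375,-1],[0,0,0,0,0,-0.9375,-1],[0,0,0,0,0,-0.9375,-1],[0,0,-0.5,0,0,0,-1],[0,0,-0.4,0,0,0,-1],[0,0,-0.2,0,0,0,-1],[0,0,0,0,0,0,-1]]]'
python3 -c "
from fit import *
s=env.read_state();print(s['clock'],s['eef_pos'],s['qpos'],s['force'])
p=env.capture('side');a=env.capture('scene')
b=lambda p,x,y:cv2.cvtColor(cv2.resize(p['pixels'][y:y+190,x:x+190],None,fx=2.1,fy=2.1),4)
cv2.imwrite('pics/c2.png',np.hstack([b(a,190,110),b(p,200,120)]))
hooks()"
```

```text
clock: 4.4
eef_pos: [508.2, -3.0, 159.4]
orientation: [-1.533, -0.408, 0.405]
force: [0.7, -0.8, 0.6]
grip_width: -0.002
clock: 5.4
eef_pos: [507.9, -3.1, 92.1]
orientation: [-1.571, 0.001, -0.0]
force: [-0.1, -0.3, 0.3]
grip_width: -0.004
5.4 [507.86566418  -3.06534308  92.08875819] [-5.62580451e-02 -1.87179299e-01  1.95269058e+00 -1.38263507e-05
  1.37624612e+00 -5.56614176e-02] [-0.11319652 -0.27928012  0.26559681]
scene 0.5 189 [ 509.7 -110.2] (228, np.int64(269))
scene 0.39 55 [510.   54.7] (277, np.int64(226))
side 0.7 356 [ 508.5 -114.8] (300, np.int64(297))
side 0.51 70 [495.1  48.6] (278, np.int64(228))
```

View pics/c2.png

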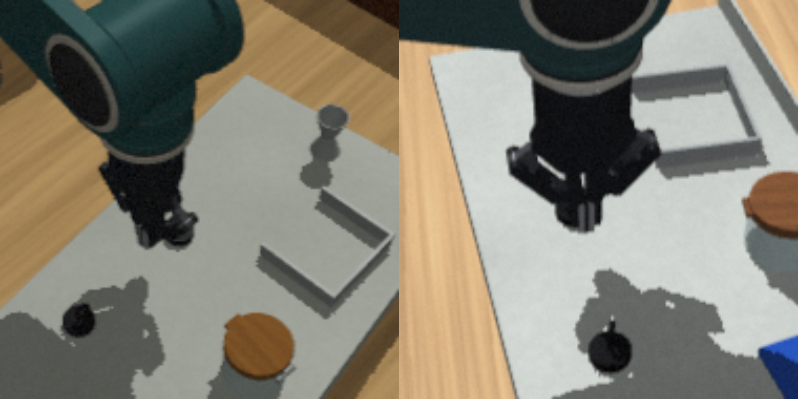

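```bash
python3 -m pendant '[[[0,0.1,-0.045,0,0,0,-1],[0,0.2,0,0,0,0,-1],[0,0.2,0,0,0,0,-1],[0,0.2,0,0,0,0,-1],[0,0.2,0,0,0,0,-1],[0,0.2,0,0,0,0,-1],[0,0.2,0,0,0,0,-1],[0,0.1,0,0,0,0,-1]]]'
python3 -c "
from fit import *
p=env.capture('side');a=env.capture('scene')
b=lambda p,x,y:cv2.cvtColor(cv2.resize(p['pixels'][y:y+190,x:x+190],None,fx=2.1,fy=2.1),4)
cv2.imwrite('pics/c3.png',np.hstack([b(a,190,110),b(p,200,100)]))
s=env.read_state();print(s['eef_pos'],s['force'],np.round(proj(a,[508,s['eef_pos'][1]+29,60])))
hooks()"
```

```text
clock: 6.7
eef_pos: [507.8, 81.6, 89.0]
orientation: [-1.571, 0.0, -0.0]
force: [0.4, -0.4, -0.9]
grip_width: -0.001
[507.76082479  81.38775968  88.97890473] [-0.22695958  0.1130986   0.42102296] [291. 208.]
scene 0.49 193 [ 512.4 -111.2] (228, np.int64(270))
scene 0.47 155 [508.2  52.9] (276, np.int64(226))
side 0.57 339 [ 508.5 -114.8] (300, np.int64(297))
side 0.48 276 [505.6  46.7] (284, np.int64(228))
```

View pics/c3.png

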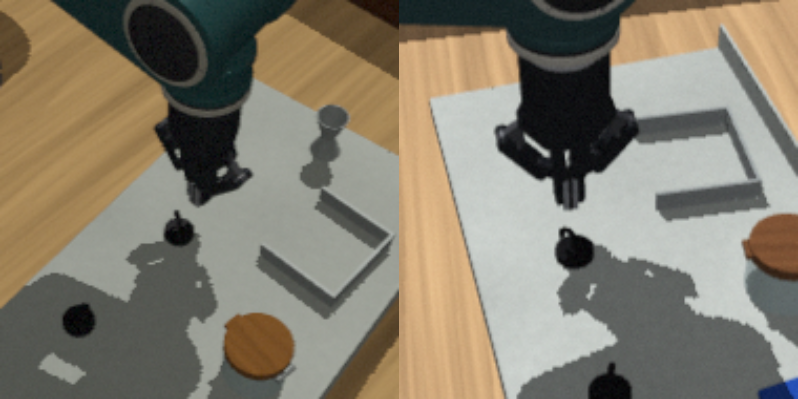

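The hook is still at (508,50), and the fingers stand beyond it: they passed over it. I'll triangulate the fingertip.

```bash
python3 -c "
from fit import *
a=env.capture('scene');b=env.capture('side')
s=least_squares(lambda X:np.r_[proj(a,X)-(284,207.6),proj(b,X)-(281.4,198.6)],[508,81,70]);print(s.x,s.fun)
for z in(64,80,100): print(z,proj(a,[508,81,z]),proj(b,[508,81,z]))
st=env.read_state();print(st['eef_pos'],st['clock'])
w=env.capture('wrist');save(w,'w.png')
"
```

```text
[508.11546557  81.55904708  89.75882825] [ 0.05831512 -0.4247697   0.19153379  0.28319763]
64 [283.51508521 213.49224242] [281.90203758 208.27437216]
80 [283.73426286 209.66404321] [281.70306331 202.61015954]
100 [284.01637716 204.73658035] [281.44741896 195.33271621]
[507.82095974  80.52046206  89.03380927] 7.1
```

View pics/w.png

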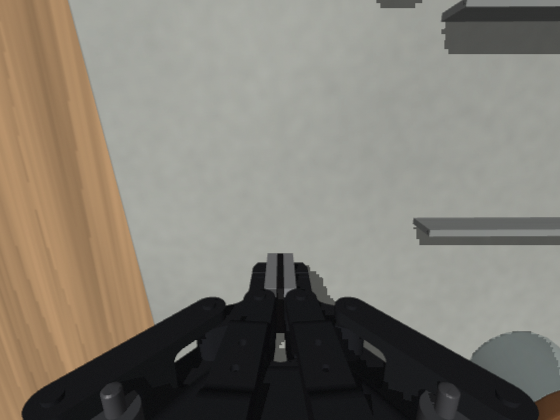

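```bash
python3 -c "
from fit import *
w=env.capture('wrist');print('C',-np.array(w['R']).T@w['t'],w['fov_y'])
x,y,z=env.read_state()['eef_pos']
for dy in(-11,0,11):
  for d in(0,10,20,25,30): print(dy,d,proj(w,[x,y+dy,z-d]).round())
a=env.capture('scene');b=env.capture('side')
im=lambda p,x,y:cv2.cvtColor(cv2.resize(p['pixels'][y:y+56,x:x+56],None,fx=7,fy=7,interpolation=0),4)
A=im(a,256,170);B=im(b,254,160)
for M,p,x0,y0 in((A,a,256,170),(B,b,254,160)):
  for dy in(-11,0,11):
    u=proj(p,[x,y+dy,z-25]);cv2.circle(M,tuple(int(k) for k in ((u-(x0,y0))*7)),4,(0,0,255),-1)
  u=proj(p,[x,y,z]);cv2.circle(M,tuple(int(k) for k in ((u-(x0,y0))*7)),4,(0,255,0),-1)
M=np.hstack([A,B]);cv2.imwrite('pics/c4.png',np.clip(M.astype(float)*1.6,0,255).astype(np.uint8))
"
```

```text
C [507.35843646 157.07713918 238.87253401] 71.25205015481488
-11 0 [281. 278.]
-11 10 [281. 269.]
-11 20 [281. 261.]
-11 25 [281. 258.]
-11 30 [281. 255.]
0 0 [281. 260.]
0 10 [281. 253.]
0 20 [281. 246.]
0 25 [281. 243.]
0 30 [281. 240.]
11 0 [281. 242.]
11 10 [281. 236.]
11 20 [281. 229.]
11 25 [281. 227.]
11 30 [281. 224.]
```

View pics/c4.png

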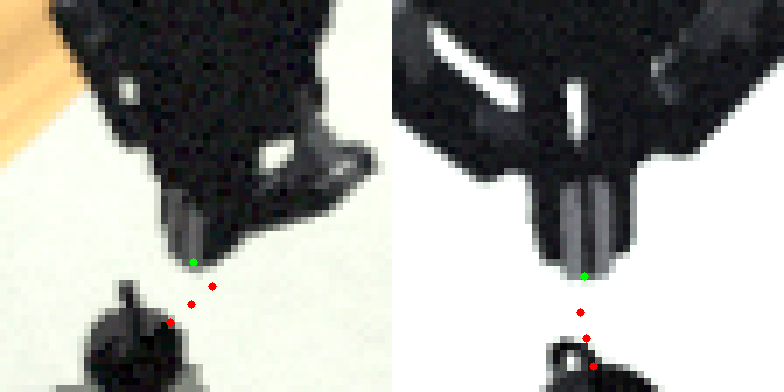

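All three views show the tips about 33 mm higher than the stated tool geometry implies (tip around z 97–100, just over the 95 mm wire). I'll go back high, then descend behind the hook in small steps, watching force and pictures.

```bash
python3 -m pendant '[[[0,0,0.5,0,0,0,-1],[0,-0.5,0,0,0,0,-1],[0,-0.7,0,0,0,0,-1],[0,-0.3,0,0,0,0,-1],[0,0,-0.5,0,0,0,-1],[0,0,-0.2,0,0,0,-1],[0,0,-0.15,0,0,0,-1],[0,0,0,0,0,0,-1]]]'
python3 -c "
from fit import *
x,y,z=env.read_state()['eef_pos']
a=env.capture('scene');b=env.capture('side')
im=lambda p,x,y:cv2.cvtColor(cv2.resize(p['pixels'][y:y+56,x:x+56],None,fx=7,fy=7,interpolation=0),4)
M=[]
for p in(a,b):
  u0=proj(p,[x,y,z]);x0,y0=[int(k)-28 for k in u0]
  m=im(p,x0,y0)
  for dy in(-11,0,11):
   for dz,c in((-25,(0,0,255)),(5,(0,255,0)),(10,(255,0,0))):
    u=proj(p,[x,y+dy,z+dz]);cv2.circle(m,tuple(int(k) for k in ((u-(x0,y0))*7)),3,c,-1)
  M.append(np.clip(m.astype(float)*1.6,0,255).astype(np.uint8))
cv2.imwrite('pics/c5.png',np.hstack(M));hooks()
"
```

```text
clock: 8.3
eef_pos: [507.7, -8.8, 67.8]
orientation: [-1.571, 0.001, 0.0]
force: [-0.2, -0.6, 0.5]
grip_width: -0.003
scene 0.61 202 [ 511.5 -112. ] (228, np.int64(270))
side 0.77 349 [ 507.6 -114.7] (300, np.int64(297))
```

View pics/c5.png

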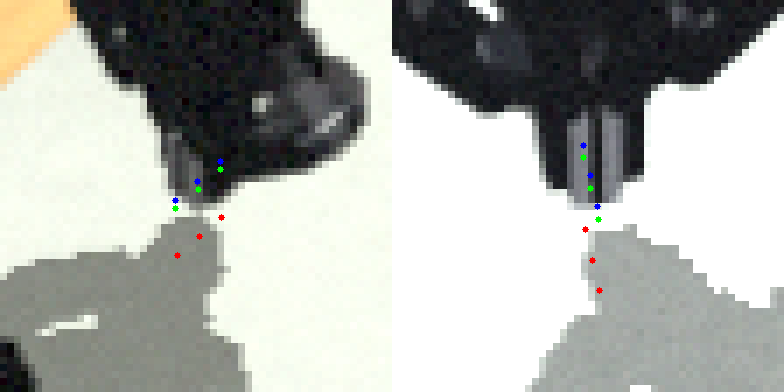

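```bash
python3 -m pendant '[[[0,0,-0.1,0,0,0,-1],[0,0,-0.07,0,0,0,-1],[0,0,-0.04,0,0,0,-1],[0,0,0,0,0,0,-1]]]'
python3 -m pendant '[[[0,0.15,0,0,0,0,-1],[0,0.2,0,0,0,0,-1],[0,0.2,0,0,0,0,-1],[0,0.2,0,0,0,0,-1],[0,0.2,0,0,0,0,-1],[0,0.2,0,0,0,0,-1],[0,0.1,0,0,0,0,-1],[0,0,0,0,0,0,-1]]]'
python3 -c "
from fit import *
b=env.capture('side');a=env.capture('scene')
g=lambda p,x,y:cv2.cvtColor(cv2.resize(p['pixels'][y:y+190,x:x+190],None,fx=2.1,fy=2.1),4)
cv2.imwrite('pics/c6.png',np.clip(1.4*np.hstack([g(a,190,110),g(b,200,100)]).astype(float),0,255).astype(np.uint8))
hooks()"
```

```text
clock: 9.1
eef_pos: [507.7, -9.2, 55.1]
orientation: [-1.571, 0.001, -0.0]
force: [-0.7, 0.5, -0.0]
grip_width: -0.003
clock: 10.1
eef_pos: [507.8, 66.2, 55.3]
orientation: [-1.571, 0.0, -0.0]
force: [0.2, 0.1, 0.5]
grip_width: -0.002
scene 0.52 164 [ 509.7 -110.2] (228, np.int64(269))
side 0.84 325 [ 508.5 -114.8] (300, np.int64(297))
```

View pics/c6.png

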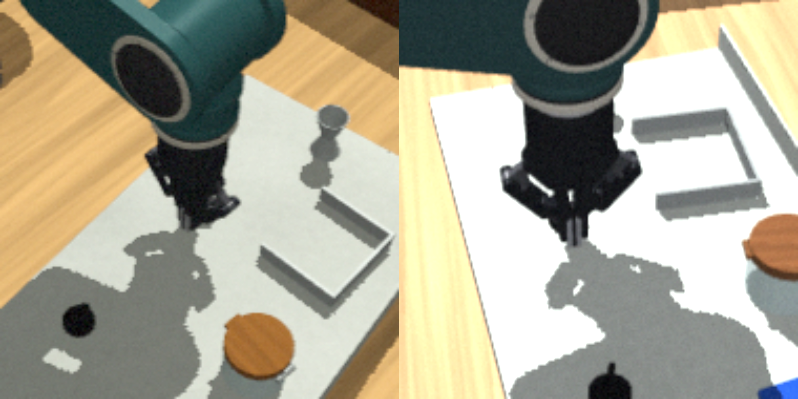

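Hook A is gone from its old spot and the tip is where it was, so it's being pushed now, hidden behind the fingers. I'll use the wrist camera numerically for its lateral offset (10 pictures viewed; keep the rest).

```bash
cat >> fit.py <<'E'
def wr():
    p=env.capture("wrist");s=env.read_state();print("tcp",np.round(s["eef_pos"],1),s["clock"])
    for d in env.outline_of("hook_1",p)[:3]:
        v,u=np.nonzero(d["region"]);P=[toplane(p,a,b,70)[:2] for a,b in((u.min(),np.median(v)),(u.max()+1,np.median(v)),(np.mean(u),v.min()),(np.mean(u),v.max()+1))]
        print("w",round(d["conf"],2),len(u),(u.min(),u.max(),v.min(),v.max()),p["pixels"][v,u].mean(0).round(),np.round(P,1).tolist())
    for d in env.spot_in("hook_1",p)[:3]: print("spot",round(d["conf"],2),np.round(d["xyz"],1))
E
python3 -c "
from fit import *
wr()"
```

```text
tcp [507.8  65.6  55.4] 10.45
w 0.97 4067 (np.int64(241), np.int64(312), np.int64(180), np.int64(251)) [22. 21. 22.] [[488.4, 97.0], [523.4, 96.9], [505.7, 114.7], [505.5, 77.7]]
spot 0.81 [504.   97.4  73.1]
```

```bash
python3 -m pendant '[[[-0.04,-0.04,0,0,0,0,-1],[0,0.2,0,0,0,0,-1],[0,0.2,0,0,0,0,-1],[0,0.2,0,0,0,0,-1],[0,0.2,0,0,0,0,-1],[0,0.2,0,0,0,0,-1],[0,0.2,0,0,0,0,-1],[0,0.1,0,0,0,0,-1]]]'
python3 -m pendant '[[[0,0,0,0,0,0,-1]]]'
python3 -c "
from fit import *
wr()"
```

```text
clock: 11.55
eef_pos: [505.4, 142.2, 55.4]
orientation: [-1.571, 0.0, -0.0]
force: [-0.1, -0.8, 0.4]
grip_width: -0.001
clock: 11.68
eef_pos: [505.3, 141.8, 55.4]
orientation: [-1.571, 0.0, -0.0]
force: [0.2, -0.1, 0.3]
grip_width: -0.001
tcp [505.4 141.5  55.4] 11.725
w 0.61 4039 (np.int64(246), np.int64(317), np.int64(181), np.int64(252)) [23. 22. 23.] [[488.3, 172.7], [523.4, 172.7], [505.7, 190.5], [505.7, 153.4]]
spot 0.78 [504.6 174.1  67.2]
```

```bash
python3 -m pendant '[[[0,-0.2,0,0,0,0,-1],[0,0,0.8,0,0,0,-1],[0.07,-0.4,0.4,0,0,0,-1],[0,-0.8,0,0,0,0,-1],[0,-0.8,0,0,0,0,-1],[0,-0.8,0,0,0,0,-1],[0,-0.8,0,0,0,0,-1],[0,-0.8,0,0,0,0,-1]]]'
python3 -m pendant '[[[0,-0.38,0,0,0,0,-1],[0,0,0,0,0,0,-1]]]'
python3 -c "
from fit import *
wr();hooks()"
```

```text
clock: 12.82
eef_pos: [508.9, -137.0, 127.6]
orientation: [-1.571, 0.001, -0.001]
force: [0.3, -0.2, 0.1]
grip_width: 0.001
clock: 13.08
eef_pos: [509.0, -159.3, 127.3]
orientation: [-1.571, 0.003, -0.003]
force: [0.4, 0.3, -1.2]
grip_width: -0.002
tcp [ 509.1 -158.3  127.3] 13.125
w 0.8 2010 (np.int64(254), np.int64(304), np.int64(139), np.int64(189)) [26. 25. 27.] [[490.3, -113.9], [526.3, -114.1], [508.1, -96.1], [508.0, -132.1]]
w 0.7 1121 (np.int64(82), np.int64(122), np.int64(194), np.int64(229)) [156.  80.  38.] [[361.8, -147.6], [392.2, -147.7], [379.6, -134.7], [374.4, -162.7]]
w 0.67 1126 (np.int64(72), np.int64(118), np.int64(254), np.int64(287)) [162.  84.  41.] [[343.5, -197.4], [380.8, -197.5], [366.0, -182.7], [360.2, -212.9]]
spot 0.85 [ 320.4 -227.9   14.1]
spot 0.8 [ 340.9 -162.7   10.2]
spot 0.6 [ 508.3 -113.8   68.5]
scene 0.55 161 [509.8 171.8] (308, np.int64(199))
scene 0.53 192 [ 511.5 -112. ] (228, np.int64(270))
side 0.51 224 [ 508.5 -114.8] (300, np.int64(297))
```

```bash
python3 -m pendant '[[[-0.02,0,-0.5,0,0,0,-1],[0,0,-0.4,0,0,0,-1],[0,0,-0.2,0,0,0,-1],[0,0,-0.1,0,0,0,-1],[0,0,0,0,0,0,-1],[0,0.15,0,0,0,0,-1],[0,0.2,0,0,0,0,-1],[0,0.2,0,0,0,0,-1]]]'
python3 -m pendant '[[[0,0.2,0,0,0,0,-1],[0,0.2,0,0,0,0,-1],[0,0.2,0,0,0,0,-1],[0,0.2,0,0,0,0,-1],[0,0.2,0,0,0,0,-1],[0,0.1,0,0,0,0,-1],[0,0,0,0,0,0,-1]]]'
python3 -c "
from fit import *
wr()"
```

```text
clock: 14.42
eef_pos: [508.5, -123.4, 55.8]
orientation: [-1.571, 0.0, -0.001]
force: [0.8, -0.1, -0.3]
grip_width: -0.002
clock: 15.3
eef_pos: [508.4, -58.0, 55.3]
orientation: [-1.571, 0.0, -0.0]
force: [0.2, 0.0, 0.0]
grip_width: -0.0
tcp [508.4 -58.3  55.4] 15.35
w 0.96 1588 (np.int64(50), np.int64(100), np.int64(330), np.int64(376)) [148.  77.  38.] [[376.8, -107.7], [405.9, -107.7], [393.2, -93.3], [386.1, -126.7]]
w 0.81 3996 (np.int64(245), np.int64(316), np.int64(181), np.int64(252)) [21. 20. 22.] [[490.9, -27.1], [525.9, -27.1], [507.9, -9.3], [508.0, -46.3]]
spot 0.9 [507.4 -27.6  62.5]
spot 0.62 [ 341.5 -158.    13.8]
```

```bash
python3 -m pendant '[[[0,0.2,0,0,0,0,-1],[0,0.2,0,0,0,0,-1],[0,0.2,0,0,0,0,-1],[0,0.2,0,0,0,0,-1],[0,0.2,0,0,0,0,-1],[0,0.2,0,0,0,0,-1],[0,0.1,0,0,0,0,-1],[0,0,0,0,0,0,-1]]]'
python3 -c "
from fit import *
wr()"
```

```text
clock: 16.45
eef_pos: [508.4, 20.0, 55.4]
orientation: [-1.571, 0.0, -0.0]
force: [1.1, 0.1, -0.4]
grip_width: 0.001
tcp [508.4  19.7  55.4] 16.5
w 0.89 3925 (np.int64(245), np.int64(315), np.int64(181), np.int64(252)) [20. 19. 21.] [[490.9, 50.9], [525.5, 50.9], [508.0, 68.7], [508.0, 31.6]]
spot 0.71 [507.4  50.9  67.4]
```

Still centred at (508,50). 72 mm more.

```bash
python3 -m pendant '[[[0,0.2,0,0,0,0,-1],[0,0.2,0,0,0,0,-1],[0,0.2,0,0,0,0,-1],[0,0.2,0,0,0,0,-1],[0,0.2,0,0,0,0,-1],[0,0.15,0,0,0,0,-1],[0,0.05,0,0,0,0,-1],[0,0,0,0,0,0,-1]]]'
python3 -c "
from fit import *
wr();print(env.read_state()['qpos'].round(2) if hasattr(env.read_state()['qpos'],'round') else env.read_state()['qpos'])"
```

```text
clock: 17.6
eef_pos: [508.4, 91.7, 55.4]
orientation: [-1.571, 0.001, -0.0]
force: [0.3, 0.1, -0.5]
grip_width: 0.002
tcp [508.4  91.5  55.4] 17.65
w 0.81 4124 (np.int64(244), np.int64(316), np.int64(182), np.int64(253)) [26. 25. 27.] [[490.4, 122.6], [526.0, 122.6], [507.8, 139.9], [507.8, 102.8]]
w 0.75 5286 (np.int64(235), np.int64(315), np.int64(69), np.int64(152)) [27. 26. 28.] [[488.3, 171.8], [523.7, 171.8], [505.9, 188.1], [505.7, 153.3]]
spot 0.88 [505.  173.4  71.2]
spot 0.86 [506.8 124.8  67.2]
[ 0.13 -0.13  1.97 -0.    1.31  0.13]
```

```bash
python3 -m pendant '[[[0,-0.2,0,0,0,0,-1],[0,0,0.8,0,0,0,-1],[0,0,0.4,0,0,-0.9375,-1],[-0.26,0.2,0,0,0,-0.9375,-1],[-0.26,0.4,0,0,0,-0.9375,-1],[-0.26,0.4,0,0,0,-0.9375,-1],[0,0.4,0,0,0,-0.9375,-1],[0,0.14,0,0,0,-0.9375,-1]]]'
python3 -m pendant '[[[0,0,0,0,0,-0.9375,-1],[0,0,0,0,0,-0.9375,-1],[0,0,0,0,0,-0.9375,-1],[0,0,0,0,0,-0.9375,-1],[0,0,0,0,0,-0.9375,-1],[0,0,0,0,0,-0.9375,-1],[0,0,0,0,0,0,-1]]]'
python3 -c "
from fit import *
wr();w=env.capture('wrist');save(w,'w2.png')
d=env.outline_of('holder',w)
for q in d[:1]:
  c=max(cv2.findContours(q['region'].astype(np.uint8),0,1)[0],key=cv2.contourArea)
  for k in cv2.approxPolyDP(c,5,True)[:,0]: print(k,toplane(w,*k,82)[:2].round(),toplane(w,*k,60)[:2].round())
"
```

```text
clock: 18.75
eef_pos: [461.5, 172.3, 127.5]
orientation: [-1.481, 0.617, -0.618]
force: [0.7, -0.2, -0.5]
grip_width: -0.003
clock: 19.62
eef_pos: [461.7, 171.4, 127.4]
orientation: [-1.209, 1.21, -1.21]
force: [-0.2, 0.3, 0.0]
grip_width: 0.0
tcp [461.7 171.5 127.4] 19.675
w 0.65 2105 (np.int64(324), np.int64(374), np.int64(137), np.int64(188)) [23. 22. 24.] [[509.4, 139.3], [509.4, 103.4], [526.5, 122.8], [490.0, 120.2]]
w 0.65 1980 (np.int64(255), np.int64(304), np.int64(141), np.int64(190)) [28. 27. 29.] [[506.6, 188.0], [506.6, 152.6], [523.9, 171.1], [488.5, 171.1]]
spot 0.85 [506.3 168.8  71.9]
spot 0.56 [511.  126.5  64.2]
[416   0] [603.  94.] [610.  85.]
[398   0] [603. 104.] [610.  96.]
[397  30] [588. 103.] [594.  95.]
[414  20] [593.  93.] [599.  85.]
```

View pics/w2.png

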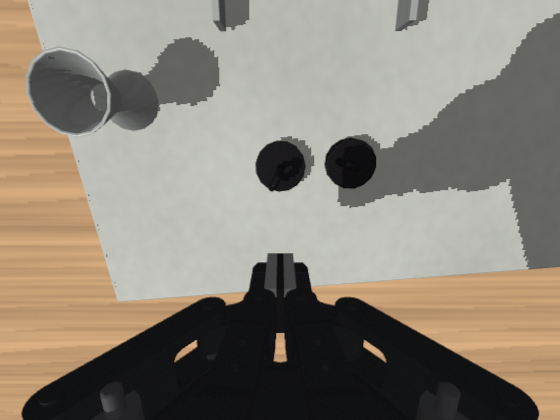

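A at (280,165) and B at (350,162) in the wrist view are side by side in line with the holder's mouth (wall ends at (225,28) and (412,28)); jigger is off to the left, clear. Push A in +x.

```bash
python3 -m pendant '[[[0,-0.01,-0.5,0,0,0,-1],[0,0,-0.4,0,0,0,-1],[0,0,-0.2,0,0,0,-1],[0,0,-0.1,0,0,0,-1],[0,0,0,0,0,0,-1],[0.15,0,0,0,0,0,-1],[0.2,0,0,0,0,0,-1],[0.2,0,0,0,0,0,-1]]]'
python3 -m pendant '[[[0.2,0,0,0,0,0,-1],[0.2,0,0,0,0,0,-1],[0.15,0,0,0,0,0,-1],[0.05,0,0,0,0,0,-1],[0,0,0,0,0,0,-1]]]'
python3 -c "
from fit import *
wr()"
```

```text
clock: 20.88
eef_pos: [495.8, 171.5, 55.7]
orientation: [-1.208, 1.21, -1.21]
force: [-0.4, 0.2, 0.1]
grip_width: -0.0
clock: 21.5
eef_pos: [530.6, 171.4, 55.3]
orientation: [-1.209, 1.21, -1.21]
force: [-0.1, -0.1, 0.1]
grip_width: -0.001
tcp [530.4 171.4  55.3] 21.55
w 0.87 4075 (np.int64(245), np.int64(315), np.int64(182), np.int64(261)) [26. 25. 27.] [[561.2, 187.5], [561.2, 152.9], [579.1, 170.8], [537.5, 170.8]]
spot 0.93 [562.3 170.1  70. ]
spot 0.8 [521.4 117.2  63.7]
```

```bash
python3 -m pendant '[[[0.2,0,0,0,0,0,-1],[0.2,0,0,0,0,0,-1],[0.2,0,0,0,0,0,-1],[0.2,0,0,0,0,0,-1],[0.2,0,0,0,0,0,-1],[0.2,0,0,0,0,0,-1],[0.2,0,0,0,0,0,-1],[0.1,0,0,0,0,0,-1]]]'
python3 -m pendant '[[[0,0,0,0,0,0,-1]]]'
python3 -c "
from fit import *
wr();hooks()"
```

```text
clock: 22.65
eef_pos: [621.3, 171.4, 55.3]
orientation: [-1.209, 1.21, -1.21]
force: [0.1, 0.3, 0.7]
grip_width: 0.0
clock: 22.78
eef_pos: [620.8, 171.4, 55.3]
orientation: [-1.209, 1.21, -1.21]
force: [0.9, 0.1, 0.1]
grip_width: 0.004
tcp [620.5 171.4  55.3] 22.825
w 0.67 4239 (np.int64(244), np.int64(316), np.int64(181), np.int64(260)) [28. 27. 29.] [[651.5, 188.0], [651.5, 152.4], [669.8, 170.8], [628.3, 170.9]]
spot 0.96 [653.8 170.4  69.9]
scene 0.64 180 [651.  173.1] (352, np.int64(230))
scene 0.44 143 [509.7 122.5] (295, np.int64(210))
side 0.8 223 [507.2 118.7] (278, np.int64(202))
side 0.46 203 [650.1 168.6] (340, np.int64(177))
```

```bash
python3 -m pendant '[[[-0.2,0,0,0,0,0,-1],[0,0,0.8,0,0,0,-1],[-0.2,0,0.4,0,0,0,-1],[-0.7,-0.2,0,0,0,0,-1],[-0.7,-0.3,0,0,0,0,-1],[-0.7,-0.34,0,0,0,0,-1],[-0.14,0,0,0,0,0,-1],[0,0,0,0,0,0,-1]]]'
python3 -c "
from fit import *
wr()"
```

```text
clock: 24.12
eef_pos: [462.0, 121.2, 127.8]
orientation: [-1.208, 1.209, -1.21]
force: [0.2, -0.0, 0.0]
grip_width: -0.005
tcp [462.4 121.3 127.7] 24.175
w 0.81 928 (np.int64(525), np.int64(559), np.int64(297), np.int64(328)) [144.  74.  35.] [[384.2, -84.3], [384.1, -113.5], [399.6, -95.6], [368.1, -104.1]]
w 0.57 1914 (np.int64(256), np.int64(303), np.int64(139), np.int64(188)) [24. 23. 25.] [[509.0, 137.1], [509.0, 103.2], [525.5, 120.6], [490.2, 120.6]]
spot 0.75 [ 341.7 -155.3   11.1]
spot 0.68 [510.8 120.2  65.5]
```

```bash
python3 -m pendant '[[[0,-0.015,-0.5,0,0,0,-1],[0,0,-0.4,0,0,0,-1],[0,0,-0.2,0,0,0,-1],[0,0,-0.1,0,0,0,-1],[0,0,0,0,0,0,-1],[0.15,0,0,0,0,0,-1],[0.2,0,0,0,0,0,-1],[0.2,0,0,0,0,0,-1]]]'
python3 -m pendant '[[[0.2,0,0,0,0,0,-1],[0.2,0,0,0,0,0,-1],[0.15,0,0,0,0,0,-1],[0.05,0,0,0,0,0,-1],[0,0,0,0,0,0,-1]]]'
python3 -c "
from fit import *
wr()"
```

```text
clock: 25.28
eef_pos: [496.3, 120.1, 55.7]
orientation: [-1.208, 1.21, -1.21]
force: [-0.5, 0.1, 1.0]
grip_width: -0.001
clock: 25.9
eef_pos: [531.2, 120.1, 55.3]
orientation: [-1.209, 1.21, -1.21]
force: [-0.5, 0.2, -0.2]
grip_width: -0.002
tcp [531.  120.1  55.3] 25.95
w 0.82 3989 (np.int64(242), np.int64(313), np.int64(183), np.int64(252)) [22. 21. 23.] [[561.8, 137.7], [561.8, 102.6], [579.2, 120.3], [543.1, 120.4]]
w 0.61 4675 (np.int64(105), np.int64(200), np.int64(0), np.int64(61)) [25. 24. 26.] [[644.3, 189.5], [644.2, 150.9], [652.5, 168.1], [630.5, 170.9]]
spot 0.92 [565.6 120.1  65.1]
spot 0.85 [640.6 166.5  73.2]
```

```bash
python3 -m pendant '[[[0.2,0,0,0,0,0,-1],[0.2,0,0,0,0,0,-1],[0.2,0,0,0,0,0,-1],[0.2,0,0,0,0,0,-1],[0.2,0,0,0,0,0,-1],[0.2,0,0,0,0,0,-1],[0.15,0,0,0,0,0,-1],[0.05,0,0,0,0,0,-1]]]'
python3 -m pendant '[[[-0.2,0,0,0,0,0,-1],[0,0,0.8,0,0,0,-1],[0,0,0.6,0,0,0,-1],[-0.7,0,0,0,0,0,-1],[-0.8,0,0,0,0,0,-1],[-0.8,0,0,0,0,0,-1],[0,0,0,0,0,0,-1]]]'
python3 - <<'E'
from fit import *
wr();hooks()
a=env.capture("scene");b=env.capture("side")
for p in(a,b):
  for n in["salt_cellar","switch_plate","jigger"]:
    for d in env.spot_in(n,p)[:1]: print(n,round(d["conf"],2),np.round(d["xyz"]),np.round(proj(p,d["xyz"])))
g=lambda p,x,y:cv2.cvtColor(cv2.resize(p['pixels'][y:y+200,x:x+190],None,fx=2.1,fy=2.1),4)
cv2.imwrite('pics/end.png',np.hstack([g(a,230,150),g(b,260,110)]))
E
```

```text
clock: 27.05
eef_pos: [615.6, 120.1, 55.3]
orientation: [-1.209, 1.21, -1.21]
force: [-1.4, 0.7, 0.5]
grip_width: -0.003
clock: 27.92
eef_pos: [462.4, 120.2, 139.7]
orientation: [-1.208, 1.208, -1.21]
force: [0.4, 0.1, -0.2]
grip_width: 0.001
tcp [463.9 120.2 139.9] 27.975
w 0.89 971 (np.int64(515), np.int64(553), np.int64(291), np.int64(322)) [142.  73.  35.] [[382.2, -86.7], [382.2, -120.9], [398.2, -99.6], [365.5, -108.2]]
spot 0.6 [ 338.  -158.5   10.9]
scene 0.73 150 [645.6 123.9] (338, np.int64(241))
scene 0.44 187 [651.9 174. ] (352, np.int64(230))
side 0.44 138 [647.2 131.3] (344, np.int64(189))
salt_cellar 0.88 [691. -33. 120.] [312. 278.]
switch_plate 0.96 [ 691. -166.   70.] [268. 332.]
jigger 0.56 [555. 272. 100.] [347. 173.]
salt_cellar 0.72 [678. -39. 116.] [386. 222.]
switch_plate 0.58 [ 694. -161.   67.] [413. 293.]
jigger 0.79 [545. 267. 104.] [285. 134.]
```

View pics/end.png

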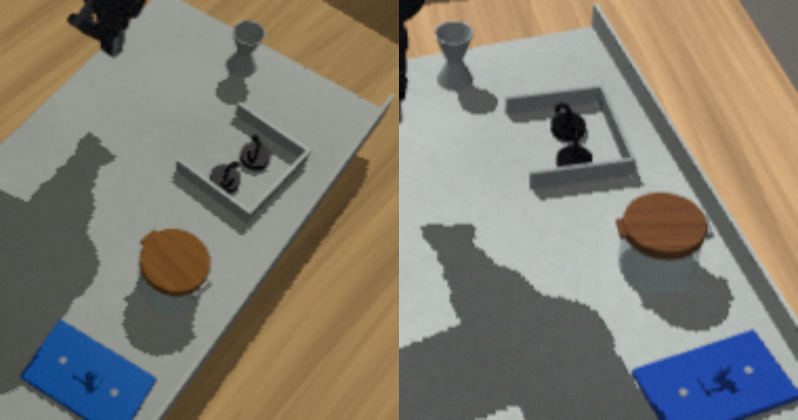

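Both hooks are upright well inside the holder: scene crop (253,155) and (227,178), about 52–59 mm past the front edge. The bystanders haven't moved and the arm is clear, so I'm handing in.

```bash
python3 -c "
from plant import env
print(env.job_done())"
```

```text
the job is handed in; nothing more can be done
None
```

Both black hooks are inside the holder, upright and flat on the shelf. I pushed each one sideways (+y) until it lined up with the holder's mouth, then straight in. The fingers stayed shut throughout, and the job was handed in with the clock at about 28 s of the 72 s allowed.

**Final checks:**
- **Hooks:** hook centres are at about (651, 172) and (646, 124), and the open front is at x ≈ 593. That puts them 52–59 mm past the front, where 18 mm is needed.
- **Bystanders:** the salt cellar, switch plate and jigger read within about 4 mm of their starting positions, which is within measurement error. I never went near the orange look-alikes.
- **Robot:** the arm was raised and clear of everything at hand-in, and wrist forces stayed at about 1–2 N in every reading.

**What disagreed:**
- **Fingertip height:** the shut fingertips were about 10 mm above the TCP, not 25 mm below it as stated. My first sweep therefore passed over a hook without touching it. I corrected the height from the camera images.
- **Last side view:** the holder's near wall partly hid the second hook, so the fit there put its y about 7 mm off the scene camera's (131 against 124). Either value is inside the holder.

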